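# Present a coated knee baseplate to the surface scanner

## Robot

A 6-joint arm with a two-finger parallel gripper is mounted at the origin on the work surface. World frame = base frame: x ahead of the robot, y to its left, z up, the work surface at z = 0. Lengths are in m, angles in rad, forces in N, time in s.
With the tool pointing down it reaches from about 0.35 to 1 m from the base axis. Payload 7.1 kg.
Tool frame: the origin (TCP) lies at the centre of the arm's flange, where the gripper is bolted on; the fingertips stand 173 mm ahead of it and the grasp point (between the pads) lies 155 mm ahead of it; z points along the fingers, y is the line along which they close (so a half turn about z gives the same grasp; the last joint's range is limited). The gripper opens to 85 mm and grips with 20 to 120 N. Pads are 22 mm wide; open, the fingers measure 114 mm over their backs; the gripper's body (76 mm by 85 mm) begins 54 mm behind the grasp point. The pads swing forward as they close: fully open they stand 13 mm farther back than shut.
Start: joints at [1.244, 0.423, 1.63, -0, 1.089, -0.019], TCP at [0.189, 0.596, 0.405] pointing down, gripper open.
Joint ranges: [-3, 3], [-0.9, 2.11], [0.09, 2.58], [-1.31, 4.45], [0.11, 2.69], [-2.54, 2.54]. Speed limits (rad/s): [2.39, 2.39, 3.01, 3.14, 3.14, 3.14].

## Interface

Orientations are given as a unit quaternion [w, x, y, z].
In Python, from bench import robot, planner, viewer, workorder, finder, current_time, current_q, current_dq, current_effort, current_ee_pos, current_tcp_rot, current_force, current_ft_torque, current_grip_width, current_gripper_force gives the robot as it stands. Calls block until the motion is done:
- robot.movep(position, orientation): joint-space move of the TCP to a pose.
- robot.servo_line(position, rotation=None, feed=0.15): straight line of the TCP; rotation=None keeps the orientation; feed is the mean speed in m/s.
- robot.goto_joints(angles): joint-space move.
- robot.grip(opening, force=None): finger opening in m; force is the grip in N (None keeps the last); returns when the fingers have stopped.
- robot.wait(seconds).
- planner.inverse_kinematics(position, orientation): joint angles nearest the present ones, or None.
- viewer.snapshot(name): name is "side" or "top"; returns a dict with "frame" (480x640x3 uint8, red, green, blue), "depth" (480x640 float32, m along the optical axis (not along the pixel's ray), 0 where there is no reading), "fx", "fy", "cx", "cy" (pixels), "k1" (the pictures are not rectified: a ray, as slopes to the right and down, at radius r is drawn at 1 + k1 r^2 times it, then the intrinsics apply), "R" (3x3) and "t" (3): a world point X has camera coordinates R X + t. Camera axes: x right, y down, z forward; pixel columns grow to the right and rows downward; lengths in m; the calibration is good to about 2 mm. A picture is of the moment at which its call begins.
A pose or a line that the arm cannot do raises robot.PlanningError and nothing moves.
- workorder.job_done(): hands the job in; it is judged then, once.
Trained networks look in a picture, given as the dict that the camera call returned (one of the last four; its "shot" number tells which), for a name from the list of things; names that differ only in an ending like _2 or _b are one class to them, and where a whole thing is asked for, a point or a joint stands for the part that bears it (a point fixed in the world has none). Each returns a list of dicts, best first, with "p" (0 to 1); they miss things now and then, are a little off and sometimes report something else, mostly with a low value. They report only what shows in the picture. A call takes as long as a camera call. They do not tell look-alikes from the thing itself.
- finder.masks_of(picture, target): "region" (480x640 bool, what is visible of it) and "rect" ([left, top, width, height] in pixels, round what is visible of it).
Readings, each from a call of its own:
- current_time(): time.
- current_q(): joint angles.
- current_dq(): joint speeds.
- current_effort(): joint torques, N m.
- current_ee_pos(): TCP position.
- current_tcp_rot(): TCP orientation.
- current_force(): force on the tool from outside, world axes, zero at the start.
- current_ft_torque(): the same for the moment, N m.
- current_grip_width(): finger opening in m.
- current_gripper_force(): force on a finger pad.
Only numpy, scipy, OpenCV 4.12 (cv2) and the standard library are available. Lean on these libraries where they do the work, as an engineer would, in place of code of your own. Each camera call takes 0.05 s, during which the arm holds its last target. There are 200 camera calls.

## Task

Wind the handwheel of the scan station clockwise (seen from above) until the blue scanner carriage is fully up against its orange stop. Then take the gold-coloured baseplate from the white rack by its keel, lift it over the grey guard, and finish still holding it level, about 10 mm above the carriage's scan window, centred on it and with its long side along the window's long side, touching nothing but the gripper. Keep the plate off the station and the guard at all times, do not bump the guard, and leave the other things on the bench where they are.

Things in the scene. Friction and masses are not known exactly. Their poses are not given: they have to be found in the camera images.
- carriage (a joint): travel in m of the blue scanner carriage along the station's +y; it grows as the handwheel is wound clockwise (seen from above), 30 mm per full turn; 0 is fully back, 0.055 is fully up against the orange stop, where the wheel stops too. It starts between 0 and 0.030. A light friction drive (about 2 N at the crank knob) that stays where it is left
- wheel_axis (a point): a fixed point on the vertical axis of the handwheel at the height of the point crank_knob (114 mm above the bench). The wheel is an aluminium disc with black rim, 120 mm across, its top 86 mm above the bench, on a white gearbox at the station's -y end. Axes as the station's
- crank_knob (a point): the red upright cylindrical crank knob on the handwheel, 18 mm diameter, standing from 87 to 132 mm above the bench; this point is on its axis 114 mm above the bench. It circles at 42 mm radius round wheel_axis, once per wheel turn, and spins freely about its own vertical axis, so it can be held without turning the hand. Its reported orientation is of no use
- window (a point): centre of the top of the scan window, a green 50 x 22 mm strip in a black 74 x 50 mm pad on top of the blue 100 x 60 mm carriage; 68 mm above the bench. Moves with the carriage. x along the window's long side, y along the carriage's travel, z up. It is the highest thing of the carriage; the stop block (up to 54 mm above the bench) stands 30 mm from it on the +y side when the carriage is fully up, and the handwheel's axis is 50 mm to -x and 210 mm to -y of it then
- station: the fixed scan station: dark base plate 140 mm (x) by 330 mm (y), rails, white gearbox and stop. Origin on the bench; y is the carriage's travel direction towards the stop. Its yaw varies
- gold_plate: the gold-coloured knee baseplate lying face down in the rack: a flat plate with rounded ends, 72 mm (x) by 44 mm (y), 5 mm thick, with an upright keel (flat blade, 30 mm along x, 12 mm thick along y) rising from the plate to 50 mm above its underside, central. Mass about 0.16 kg. Origin at the centre of the underside (the scanned face), z up along the keel. Grip the keel across its 12 mm thickness. In the rack its underside is 36 mm above the bench
- steel_plate1: a dark steel baseplate of the same shape and size, another nest of the rack, to be left alone. Origin at the centre of its underside
- steel_plate2: a second dark steel baseplate, same shape, to be left alone. Origin at the centre of its underside
- rack: the fixed white plastic rack 290 mm (x) by 110 mm (y) by 30 mm high with three grey pads (up to 36 mm high) at 85 mm pitch along x, a plate on each with its long side across the rack, in any order. Origin at the centre of its underside
- guard: the fixed upright grey sheet guard with yellow top bar between rack and station: 300 mm long (x), 12 mm thick at the top bar, 130 mm high, feet 44 mm wide. Origin at the centre of its underside. Must not be bumped
- spray: white bottle with red cap, 60 mm diameter, 150 mm tall, to be left alone. Origin under its centre
- paste_pot: open steel pot, 64 mm diameter, 50 mm tall, to be left alone. Origin under its centre
- compound_bar: green polishing-compound bar 110 x 45 x 35 mm, to be left alone. Origin under its centre
- wrench: wrench lying on the bench at the robot's right, to be left alone
There are look-alikes about, which are no part of the job. What is meant by the gold_plate is not pink, purple or red, and is the smaller of those in its own colour.

How it is judged:
By the outcome, as a careful person would: the job done as asked, in the order asked, and still so for the second after the job is handed in, while the arm keeps its last pose, push and grip.
It also fails if it takes over 72 s, if anything falls off the work surface, if the arm or the gripper's body presses on something with over 40 N, if the wrist force passes 120 N, or if a joint passes its speed limit or range.

## Working session

There is one attempt and no reset: what is moved stays moved. The work goes in short steps, each a Python script; the robot and the scene stay as the last script left them, time stands still between calls to the robot, and variables do not carry over. Pictures are saved under pics/ and viewed, at most 10 in all, crops included, and the job is handed in when it is done.

```bash
mkdir -p pics; cat > h.py <<'E'
import numpy as np, cv2
from bench import *
def snap(n,f=None):
    s=viewer.snapshot(n)
    if f: cv2.imwrite('pics/'+f,s['frame'][:,:,::-1])
    return s
def cloud(s):
    v,u=np.mgrid[0:480,0:640]
    K=np.array([[s['fx'],0,s['cx']],[0,s['fy'],s['cy']],[0,0,1.]])
    p=cv2.undistortPoints(np.stack([u,v],-1).reshape(-1,1,2).astype(float),K,np.array([s['k1'],0,0,0.])).reshape(480,640,2)
    d=s['depth'].astype(float)
    P=np.dstack([p*d[...,None],d])
    return (P-s['t'])@np.array(s['R'])   # R^T (P-t)
def pix(s,X):
    K=np.array([[s['fx'],0,s['cx']],[0,s['fy'],s['cy']],[0,0,1.]])
    return cv2.projectPoints(np.atleast_2d(X).astype(float),cv2.Rodrigues(np.array(s['R'],float))[0],np.array(s['t'],float),K,np.array([s['k1'],0,0,0.]))[0].reshape(-1,2)
E
python3 - <<'E'
from h import *
print(current_time(),current_q())
for n in('top','side'):
    s=snap(n,n+'0.png'); C=cloud(s); print(n,'cam',-np.array(s['R']).T@s['t'])
    for t in ['gold_plate','crank_knob','window','station','rack','guard','carriage']:
        for r in finder.masks_of(s,t)[:4]:
            m=r['region']&(s['depth']>0)
            P=C[m]; col=s['frame'][m].mean(0).astype(int)
            print(t,round(r['p'],2),r['rect'],len(P),P.mean(0).round(3) if len(P) else '',P.max(0).round(3) if len(P) else '',col)
E
```

```text
0.0 [ 1.24398363e+00  4.23854291e-01  1.63071107e+00 -2.36358540e-05
  1.08860547e+00 -1.90263268e-02]
top cam [0.46992705 0.02581288 1.28513846]
gold_plate 0.91 [130.5, 297.1, 32.3, 35.0] 910 [0.386 0.424 0.018] [0.427 0.468 0.068] [83 42 98]
gold_plate 0.86 [204.7, 205.7, 28.5, 19.0] 524 [0.606 0.245 0.047] [0.628 0.283 0.09 ] [156 135  54]
gold_plate 0.79 [145.3, 243.0, 26.4, 31.4] 515 [0.507 0.399 0.013] [0.542 0.433 0.055] [151  94 107]
gold_plate 0.78 [220.5, 340.7, 18.5, 35.0] 544 [0.286 0.229 0.012] [0.32  0.253 0.053] [149  30  25]
crank_knob 0.49 [454.3, 230.5, 9.9, 7.9] 74 [ 0.551 -0.269  0.124] [ 0.559 -0.263  0.135] [115  20  15]
window 0.64 [205.9, 202.2, 31.0, 21.0] 584 [0.607 0.246 0.045] [0.631 0.287 0.09 ] [157 137  63]
window 0.61 [348.7, 201.2, 69.0, 43.0] 1420 [ 0.58  -0.088  0.064] [ 0.644 -0.046  0.075] [52 73 78]
station 0.88 [318.6, 197.7, 155.2, 79.1] 9167 [ 0.547 -0.14   0.044] [0.635 0.024 0.136] [82 87 84]
rack 0.92 [189.8, 190.8, 57.5, 125.9] 4437 [0.519 0.255 0.029] [0.666 0.32  0.041] [164 172 169]
rack 0.25 [353.0, 199.8, 72.4, 46.1] 1424 [ 0.579 -0.0
[... 705 characters left out ...]
e 0.58 [170.9, 255.3, 33.1, 32.6] 564 [0.284 0.224 0.017] [0.32  0.257 0.053] [155  65  60]
crank_knob 0.56 [445.4, 309.9, 16.6, 19.3] 226 [ 0.547 -0.275  0.115] [ 0.564 -0.257  0.134] [118  62  57]
window 0.68 [350.7, 256.9, 57.1, 49.1] 1567 [ 0.571 -0.092  0.06 ] [ 0.632 -0.045  0.073] [67 81 86]
station 0.58 [315.7, 242.3, 160.4, 149.8] 10779 [ 0.527 -0.169  0.048] [0.657 0.035 0.134] [107 105 100]
rack 0.97 [199.0, 193.7, 114.3, 68.9] 1785 [0.466 0.256 0.028] [0.667 0.354 0.129] [203 201 188]
guard 0.89 [246.2, 185.7, 111.9, 103.4] 4980 [0.528 0.11  0.069] [0.795 0.261 0.133] [95 87 70]
carriage 0.68 [350.1, 254.9, 55.4, 50.9] 1654 [ 0.571 -0.092  0.059] [ 0.635 -0.009  0.073] [68 81 86]
```

```bash
python3 - <<'E'
import cv2
a=cv2.imread('pics/top0.png');cv2.imwrite('pics/topc.png',cv2.resize(a[100:400,100:500],(800,600),interpolation=cv2.INTER_CUBIC))
E
```

```text
(no output)
```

View pics/topc.png

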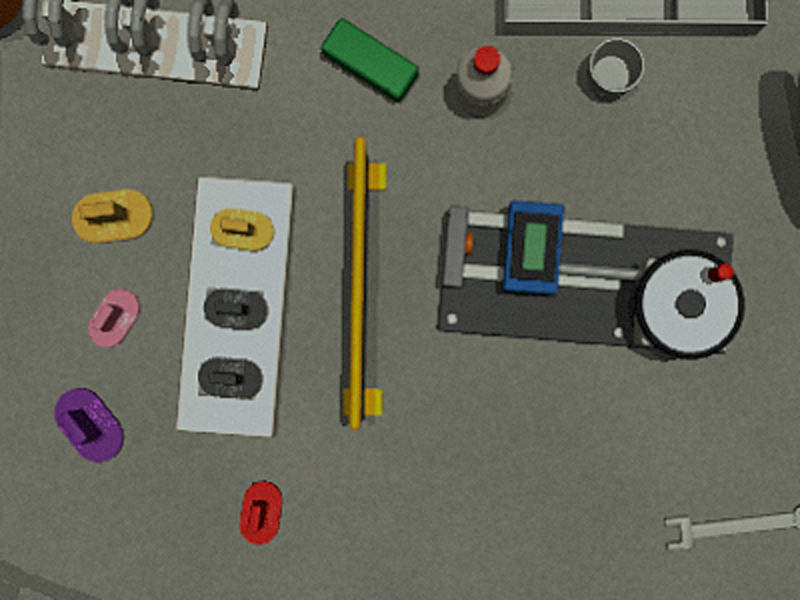

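View pics/side0.png

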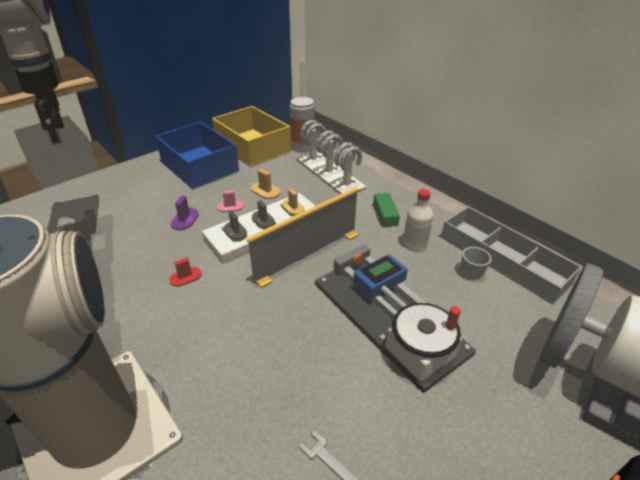

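The top crop shows the rack with the gold plate at crop (240,229); the larger gold plate at (112,215) lies outside the rack. It also shows the guard bar at x≈358, the window at (536,248), the wheel at (690,302) and the knob at (722,272). The side view agrees with this layout.

```bash
cat > m.py <<'E'
from h import *
def circ(P):
    A=np.c_[2*P,np.ones(len(P))]; 
    x=np.linalg.lstsq(A,(P**2).sum(1),rcond=None)[0]; return x[:2],np.sqrt(x[2]+x[:2]@x[:2])
def disc(C,s,c0):
    # Al disc / black rim: outer contour of points at wheel-top height
    f=(np.abs(C[...,2]-.086)<.012)&(np.hypot(C[...,0]-c0[0],C[...,1]-c0[1])<.08)
    cs,_=cv2.findContours(f.astype(np.uint8),0,2); c=max(cs,key=len)[:,0]
    h=cv2.convexHull(c)[:,0]; return h
def ray(s,uv,z):
    K=np.array([[s['fx'],0,s['cx']],[0,s['fy'],s['cy']],[0,0,1.]])
    p=cv2.undistortPoints(np.asarray(uv,float).reshape(-1,1,2),K,np.array([s['k1'],0,0,0.])).reshape(-1,2)
    R=np.array(s['R']); o=-R.T@s['t']; d=np.c_[p,np.ones(len(p))]@R
    return o+d*((z-o[2])/d[:,2])[:,None]
E
python3 - <<'E'
from m import *
for n in('top','side'):
    s=snap(n);C=cloud(s);I=s['frame'].astype(int);hsv=cv2.cvtColor(s['frame'],cv2.COLOR_RGB2HSV)
    near=lambda x,y,r:np.hypot(C[...,0]-x,C[...,1]-y)<r
    # bright disc
    b=(near(.51,-.255,.07)&(hsv[...,2]>130)&(hsv[...,1]<60)&(abs(C[...,2]-.086)<.015)).astype(np.uint8)
    c=max(cv2.findContours(b,0,cv2.CHAIN_APPROX_NONE)[0],key=len)
    h=cv2.convexHull(c)[:,0]; W=ray(s,h,.086)[:,:2]
    print(n,'disc',circ(W),cv2.minEnclosingCircle(W.astype(np.float32)),'z',np.median(C[b>0][:,2]))
    k=near(.551,-.269,.035)&(hsv[...,1]>120)&((hsv[...,0]<8)|(hsv[...,0]>172))&(C[...,2]>.09)
    P=C[k];T=P[P[:,2]>.127];print('knob',len(P),P.mean(0),'top',len(T),T.mean(0),P[:,:2].min(0),P[:,:2].max(0))
    g=near(.585,-.09,.06)&(hsv[...,0]>38)&(hsv[...,0]<85)&(hsv[...,1]>60)&(hsv[...,2]>60)
    uv=np.argwhere(g)[:,::-1]; X=ray(s,uv,.068)[:,:2]
    print('win',len(uv),X.mean(0),cv2.minAreaRect(X.astype(np.float32)),'z',np.median(C[g][:,2]))
    q=near(.607,.245,.06)&(hsv[...,0]>12)&(hsv[...,0]<32)&(hsv[...,1]>100)
    P=C[q]; K=P[(P[:,2]>.07)]; L=P[P[:,2]<.055]
    print('gold',len(P),'keel',len(K),K.mean(0),np.percentile(K[:,2],90),cv2.minAreaRect(K[:,:2].astype(np.float32)))
    X=ray(s,np.argwhere(q&(C[...,2]<.055))[:,::-1],.041)[:,:2];print('plate',cv2.minAreaRect(X.astype(np.float32)))
    if n=='top':
        for t,z in(('rack',.03),('guard',.13)):
            m=finder.masks_of(s,t)[0]['region']; X=ray(s,np.argwhere(m)[:,::-1],z)[:,:2]; print(t,cv2.minAreaRect(X.astype(np.float32)))
            X=C[m&(abs(C[...,2]-z)<.012)][:,:2];print(t,'depth',cv2.minAreaRect(X.astype(np.float32)))
E
```

```text
top disc (array([ 0.51946383, -0.24536929]), np.float64(0.05127825440643755)) ((0.519467294216156, -0.24556638300418854), 0.051719967275857925) z 0.08531481349235112
knob 85 [ 0.55072329 -0.27009905  0.1232714 ] top 54 [ 0.55157115 -0.27233614  0.1304329 ] [ 0.54328481 -0.28104117] [ 0.56032281 -0.26357045]
win 257 [ 0.58385203 -0.07872   ] ((0.5839294791221619, -0.07891616970300674), (0.02408965304493904, 0.051510464400053024), 85.4727554321289) z 0.06770037000185673
gold 528 keel 75 [0.60560735 0.24658464 0.08357252] 0.08739567626070312 ((0.6056157946586609, 0.24785426259040833), (0.031083671376109123, 0.01083160750567913), 89.79795837402344)
plate ((0.6056174039840698, 0.24775806069374084), (0.0713922306895256, 0.04366331920027733), 81.64031982421875)
rack ((0.519775390625, 0.2541274130344391), (0.1154024600982666, 0.2918330132961273), 85.60003662109375)
rack depth ((0.5201618075370789, 0.2572251558303833), (0.11193271726369858, 0.28902024030685425), 85.61261749267578)
guard ((0.7539026737213135, -0.021961893886327744), (0.05558435991406441, 0.0767570361495018), 83.5436782836914)

[... 190 characters left out ...]
809022694)) ((0.5198773145675659, -0.24537456035614014), 0.05260768532752991) z 0.08660796332686416
knob 152 [ 0.54658269 -0.27587471  0.11878091] top 67 [ 0.54864335 -0.27423809  0.13145692] [ 0.54008076 -0.28203939] [ 0.55732419 -0.26564848]
win 197 [ 0.58418492 -0.07816502] ((0.5844793319702148, -0.07831914722919464), (0.02321004308760166, 0.05241212993860245), 84.06478881835938) z 0.06918773157481803
gold 294 keel 57 [0.60262851 0.24280709 0.08231818] 0.08721203049237546 ((0.6040555238723755, 0.2452639788389206), (0.028145190328359604, 0.011047814041376114), 80.99796295166016)
plate ((0.6049012541770935, 0.24585629999637604), (0.06791630387306213, 0.04168296605348587), 82.19891357421875)
```

```bash
cat >> m.py <<'E'
from scipy.spatial.transform import Rotation as Ro
def quat(a):  # tool down, tool x at angle a; closing line = a-90deg
    R=np.array([[np.cos(a),np.sin(a),0],[np.sin(a),-np.cos(a),0],[0,0,-1]])
    return Ro.from_matrix(R).as_quat()[[3,0,1,2]]
def best(ps,alphas):
    r=[]
    for a in alphas:
        qs=[planner.inverse_kinematics(list(p),list(quat(a))) for p in ps]
        if all(q is not None for q in qs): r.append((max(abs(q[5]) for q in qs),a,qs[0]))
    return min(r,key=lambda t:t[0])
WH=np.array([.5196,-.2453])
E
python3 - <<'E'
from m import *
ang=np.radians(-42.6); z=.116+.155
c=lambda t:[WH[0]+.042*np.cos(t),WH[1]+.042*np.sin(t),z]
j,a,q=best([c(ang-k) for k in np.arange(0,6.3,.7)],np.radians(np.arange(-180,180,30)))
print('yaw',np.degrees(a),j,q); 
robot.grip(.05,30)
p=c(ang); robot.movep([p[0],p[1],.36],list(quat(a)))
print(current_time(),current_force())
robot.servo_line(p,feed=.1); print(current_time(),current_force())
robot.grip(0,30); print(current_time(),current_force(),current_grip_width(),current_ee_pos())
np.save('a.npy',a)
t0=current_time()
for i in range(1,4):
    t=ang-np.radians(10*i); robot.servo_line(c(t),feed=.08); print(current_time()-t0,current_force().round(1) if hasattr(current_force(),'round') else current_force())
E
```

```text
yaw 59.99999999999999 0.1340161426529649 [-4.80779543e-01  5.81230839e-01  1.73034544e+00 -4.44089210e-16
  8.30016376e-01  4.28192327e-02]
4.7333 [ 0.45267892  0.19269985 -0.30368524]
5.775 [ 0.01759825 -0.44952735 -0.44148005]
6.1583 [-2.64378475  0.68314136  5.60407086] 0.017116247509272875 [ 0.55046568 -0.27365048  0.27173246]
0.25 [-3.3  0.7  5.5]
0.5 [-2.5 -0.3  6.7]
0.75 [-2.  -1.7  7. ]
```

```bash
python3 - <<'E'
from m import *
ang=np.radians(-42.6); z=.116+.155
c=lambda t:[WH[0]+.042*np.cos(t),WH[1]+.042*np.sin(t),z]
ft=[]
d=30
while d<510:
    d+=10 if d<430 else 4
    t=ang-np.radians(d); robot.servo_line(c(t),feed=.08)
    F=np.array(current_force()); tang=F[:2]@[np.sin(t),-np.cos(t)]; rad=F[:2]@[np.cos(t),np.sin(t)]
    ft.append((d,round(tang,1),round(rad,1)))
    if tang<-12: break
    if np.hypot(*F[:2])>40: print('hi');break
print(ft,current_time(),current_grip_width(),F)
E
```

```text
[(40, np.float64(1.7), np.float64(1.3)), (50, np.float64(1.7), np.float64(3.7)), (60, np.float64(1.5), np.float64(4.5)), (70, np.float64(1.4), np.float64(5.8)), (80, np.float64(1.8), np.float64(6.5)), (90, np.float64(1.5), np.float64(5.8)), (100, np.float64(1.8), np.float64(5.7)), (110, np.float64(1.8), np.float64(5.0)), (120, np.float64(1.9), np.float64(5.2)), (130, np.float64(1.2), np.float64(3.5)), (140, np.float64(1.5), np.float64(2.7)), (150, np.float64(1.9), np.float64(2.3)), (160, np.float64(1.8), np.float64(2.0)), (170, np.float64(1.8), np.float64(0.8)), (180, np.float64(1.6), np.float64(0.4)), (190, np.float64(2.6), np.float64(0.1)), (200, np.float64(1.7), np.float64(-0.2)), (210, np.float64(1.9), np.float64(-1.1)), (220, np.float64(1.4), np.float64(-3.4)), (230, np.float64(1.0), np.float64(-4.8)), (240, np.float64(1.8), np.float64(-5.1)), (250, np.float64(1.8), np.float64(-6.3)), (260, np.float64(2.2), np.float64(-7.4)), (270, np.float64(2.0), np.float64(-6.9)), (280, np.float64(2.4), np.float64(-5.6)), (290, np.float64(1.4), np.float64(-5.4)), (300, np.float64(1.7), np.flo
[... 254 characters left out ...]
64(-0.3)), (370, np.float64(1.9), np.float64(0.6)), (380, np.float64(1.3), np.float64(1.2)), (390, np.float64(2.2), np.float64(2.9)), (400, np.float64(1.0), np.float64(3.5)), (410, np.float64(1.1), np.float64(5.6)), (420, np.float64(2.3), np.float64(5.9)), (430, np.float64(1.1), np.float64(6.2)), (434, np.float64(0.1), np.float64(6.7)), (438, np.float64(0.4), np.float64(6.9)), (442, np.float64(-0.1), np.float64(6.5)), (446, np.float64(-0.4), np.float64(6.3)), (450, np.float64(-0.5), np.float64(6.4)), (454, np.float64(0.1), np.float64(5.8)), (458, np.float64(-3.3), np.float64(6.8)), (462, np.float64(-13.0), np.float64(8.4))] 18.9083 0.01726436187572685 [  0.66979714 -15.41328092   1.89837097]
```

```bash
python3 - <<'E'
from m import *
robot.grip(.045); p=list(current_ee_pos()); robot.servo_line([p[0],p[1],.34],feed=.15)
G=np.array([.6053,.2465]); a0=np.radians(82)
ca=[]
for k in (0,np.pi):
    q=planner.inverse_kinematics([*G,.3],list(quat(a0+k))); 
    for f in (-np.pi/2,np.pi/2):
        q2=planner.inverse_kinematics([.587,-.04,.3],list(quat(np.radians(-4.9)+(k+(0 if f<0 else np.pi)))))
        print(k,f,None if q is None else round(q[5],2),None if q2 is None else round(q2[5],2))
        if q is not None and q2 is not None: ca.append((abs(q[5]-q2[5]),k))
k=min(ca)[1]; np.save('k.npy',k)
robot.movep([*G,.36],list(quat(a0+k))); print(current_time())
for n in('top','side'):
    s=snap(n,n+'1.png');C=cloud(s);hsv=cv2.cvtColor(s['frame'],cv2.COLOR_RGB2HSV)
    near=lambda x,y,r:np.hypot(C[...,0]-x,C[...,1]-y)<r
    g=near(.587,-.04,.055)&(hsv[...,0]>38)&(hsv[...,0]<85)&(hsv[...,1]>60)&(hsv[...,2]>60)
    X=ray(s,np.argwhere(g)[:,::-1],.068)[:,:2]
    print('win',len(X),X.mean(0),cv2.minAreaRect(X.astype(np.float32)))
E
python3 - <<'E'
import cv2
a=cv2.imread('pics/side1.png');cv2.imwrite('pics/s1.png',cv2.resize(a[130:400,140:500],(800,600),interpolation=cv2.INTER_CUBIC))
E
```

```text
0 -1.5707963267948966 0.51 1.57
0 1.5707963267948966 0.51 -1.57
3.141592653589793 -1.5707963267948966 None -1.57
3.141592653589793 1.5707963267948966 None 1.57
21.8167
win 259 [ 0.58672209 -0.0405847 ] ((0.5865539908409119, -0.04063727706670761), (0.024118952453136444, 0.05071328952908516), 89.58488464355469)
win 185 [ 0.58760457 -0.03979665] ((0.5879192352294922, -0.039948999881744385), (0.02333746664226055, 0.0517873615026474), 85.17878723144531)
```

View pics/s1.png

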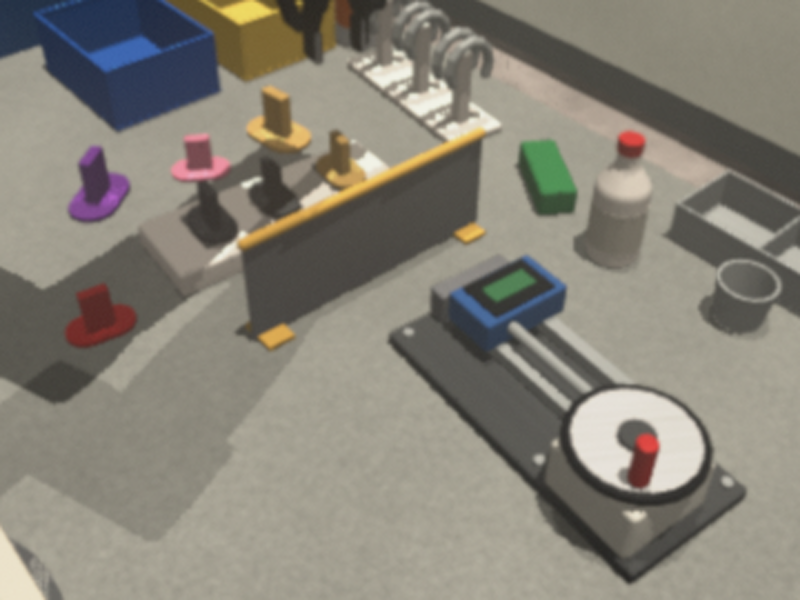

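The carriage sits against its stop at crop (505,300), with the window where I predicted it. The gold plate in the rack at (340,160) is undisturbed and the gripper is above it. Next I'll grasp it.

```bash
python3 - <<'E'
from m import *
G=[.6053,.2465]
robot.servo_line([*G,.155+.068],feed=.12); print('f',current_force())
f0=np.array(current_force())
robot.grip(0,50); print(current_time(),current_grip_width(),current_gripper_force(),current_force(),current_ft_torque(),current_ee_pos())
robot.servo_line([*G,.255],feed=.08); print(current_force())
robot.servo_line([*G,.38],feed=.15); print(current_time(),current_grip_width())
s=snap('side','side2.png');C=cloud(s);hsv=cv2.cvtColor(s['frame'],cv2.COLOR_RGB2HSV)
m=pix(s,[[*G,.2]])[0]; print(m)
x,y=map(int,m); cv2.imwrite('pics/s2.png',cv2.resize(s['frame'][max(y-75,0):y+75,x-100:x+100,::-1],(800,600),interpolation=cv2.INTER_CUBIC))
E
```

```text
f [0.184235   0.29516073 0.27898637]
23.6 0.011134721693395912 50.40762662887573 [-0.63248088 -0.36331657  4.51981927] [-0.06068692  0.20793904 -0.02527861] [0.60550908 0.24658087 0.22369111]
[-0.88609985  0.08933587 -2.47166126]
25.1333 0.01150404362846345
[290.66384246 150.3731844 ]
```

View pics/s2.png

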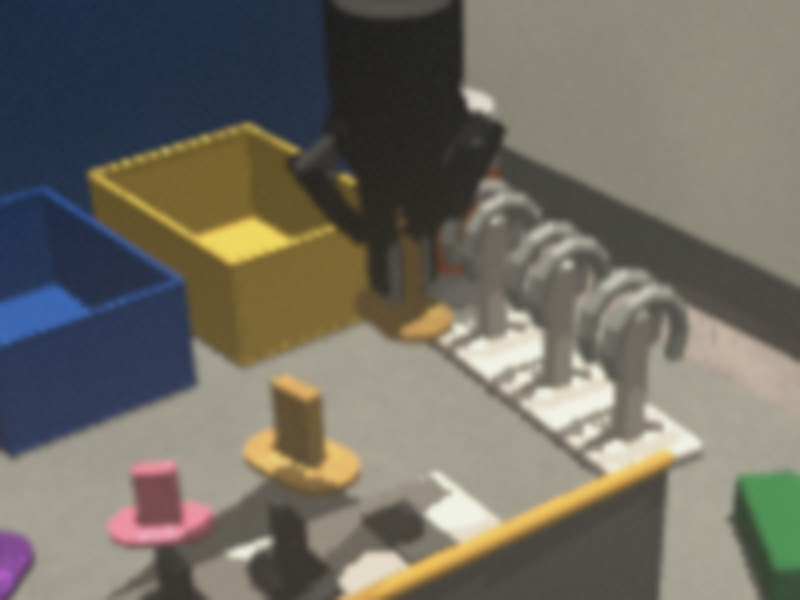

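The plate is held level at about (405,315), clear of the rack. Carrying it over the guard.

```bash
python3 - <<'E'
from m import *
q=list(quat(np.radians(-4.9)))
robot.servo_line([.5872,-.0402,.38],q,feed=.15); print(current_time(),current_q())
robot.servo_line([.5872,-.0402,.187+.068+.03],feed=.12); print(current_time(),current_grip_width(),current_ee_pos(),current_tcp_rot(),q)
for n in('top','side'):
    s=snap(n,n+'3.png');C=cloud(s);hsv=cv2.cvtColor(s['frame'],cv2.COLOR_RGB2HSV)
    near=np.hypot(C[...,0]-.587,C[...,1]+.04)<.06
    m=near&(hsv[...,0]>12)&(hsv[...,0]<32)&(hsv[...,1]>100)
    P=C[m]; L=P[P[:,2]<.115]; print(n,len(P),'plate z',np.percentile(P[:,2],[5,20,50,80]))
    X=ray(s,np.argwhere(m&(C[...,2]<.112))[:,::-1],.103)[:,:2].astype(np.float32)
    print(cv2.minAreaRect(X),X.min(0),X.max(0))
    A=np.c_[L[:,:2]-[.587,-.04],np.ones(len(L))]; print('plane',np.linalg.lstsq(A,L[:,2],rcond=None)[0])
    x,y=map(int,pix(s,[[.587,-.04,.1]])[0])
    globals()[n]=cv2.resize(s['frame'][y-75:y+75,x-50:x+50,::-1],(400,600),interpolation=cv2.INTER_CUBIC)
cv2.imwrite('pics/s3.png',np.hstack([top,side]))
E
```

```text
27.25 [-8.78400160e-02  3.99572816e-01  1.73211645e+00  1.40103889e-04
  1.00993385e+00  1.56747021e+00]
28.1917 0.011079096723642278 [ 0.58760188 -0.04021065  0.2856146 ] [ 2.59018540e-05  9.99086505e-01 -4.27295555e-02  5.82259971e-04] [np.float64(0.0), np.float64(0.9990859062640476), np.float64(-0.042747536824322245), np.float64(0.0)]
top 86 plate z [0.06428051 0.07042333 0.10156701 0.1035964 ]
((0.563265323638916, -0.027649907395243645), (0.05376727506518364, 0.013257908634841442), 70.34233093261719) [ 0.5564426  -0.05453499] [ 0.5778937  -0.00356701]
plane [-1.36247472 -0.10044226  0.06165911]
side 359 plate z [0.10160932 0.10308338 0.10418667 0.11177082]
((0.5863001942634583, -0.046319153159856796), (0.04362305998802185, 0.06902484595775604), 66.91194915771484) [ 0.5511659  -0.06335147] [ 0.62453496 -0.02039746]
plane [0.01862692 0.04364032 0.1044902 ]
```

View pics/s3.png

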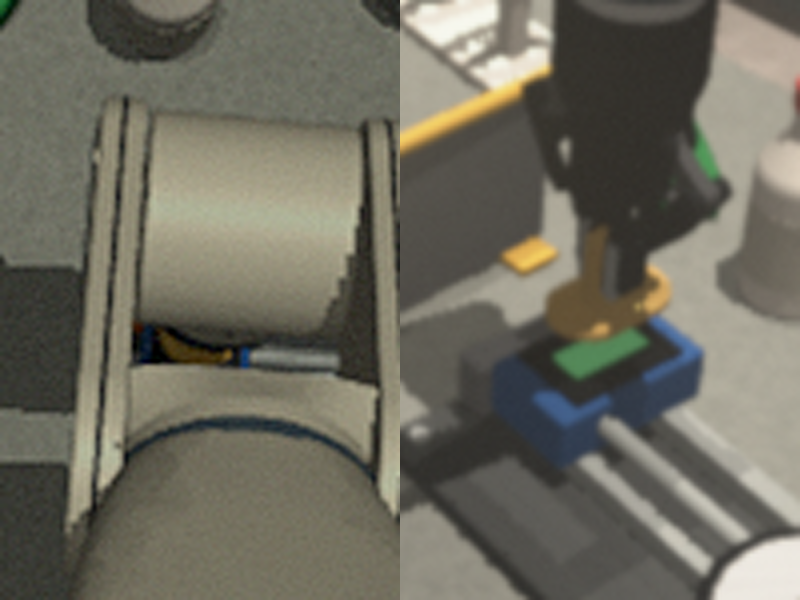

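Left (top camera): the arm hides the plate. Right (side camera): the plate is held at crop (608,300) above the green window at (600,352), level and clear. I'll fit its outline in the side view.

```bash
cat > fit.py <<'E'
from m import *
from scipy.optimize import minimize
def fit(zu,c0,th0):
    s=snap('side');C=cloud(s);hsv=cv2.cvtColor(s['frame'],cv2.COLOR_RGB2HSV)
    near=np.hypot(C[...,0]-c0[0],C[...,1]-c0[1])<.06
    m=near&(hsv[...,0]>12)&(hsv[...,0]<32)&(hsv[...,1]>100)&(C[...,2]<zu+.012)&(C[...,2]>zu-.012)
    n,l,st,_=cv2.connectedComponentsWithStats(m.astype(np.uint8)); m=l==1+np.argmax(st[1:,4])
    hull=cv2.convexHull(np.argwhere(m)[:,::-1].astype(np.float32))[:,0]
    a=np.linspace(-np.pi/2,np.pi/2,15); e=np.c_[.014+.022*np.cos(a),.022*np.sin(a)]; o=np.r_[e,-e]
    def mod(p):
        R=np.array([[np.cos(p[2]),-np.sin(p[2])],[np.sin(p[2]),np.cos(p[2])]])
        w=o@R.T+p[:2]
        return cv2.convexHull(pix(s,np.r_[np.c_[w,0*w[:,0]+zu],np.c_[w,0*w[:,0]+zu+.005]]).astype(np.float32))
    def cost(v):
        h=mod([c0[0]+v[0]/1e3,c0[1]+v[1]/1e3,th0+v[2]/50]); 
        A=cv2.contourArea(h);B=cv2.contourArea(hull);I=cv2.intersectConvexConvex(h,hull)[0]
        return 1-I/(A+B-I)
    r=min((minimize(cost,v,method='Nelder-Mead') for v in ([0,0,0],[3,0,1],[-3,0,-1],[0,3,0],[0,-3,2])),key=lambda r:r.fun)
    return [c0[0]+r.x[0]/1e3,c0[1]+r.x[1]/1e3],np.degrees(th0+r.x[2]/50),r.fun
E
python3 - <<'E'
from fit import *
e=current_ee_pos(); print(e); print(fit(e[2]-.187,[.5872,-.0402],np.radians(-4.9)))
E
```

```text
[ 0.58762089 -0.04022282  0.28593813]
([np.float64(0.5905916605757978), np.float64(-0.03937424472628872)], np.float64(4.130634033286117), np.float64(0.23752622186480876))
```

```bash
python3 - <<'E'
from fit import *
s=snap('side');C=cloud(s);hsv=cv2.cvtColor(s['frame'],cv2.COLOR_RGB2HSV)
e=np.array(current_ee_pos());zu=e[2]-.187
a=np.linspace(-np.pi/2,np.pi/2,15); o=np.c_[.014+.022*np.cos(a),.022*np.sin(a)]; o=np.r_[o,-o]
t=np.radians(-4.9);R=np.array([[np.cos(t),-np.sin(t)],[np.sin(t),np.cos(t)]]);w=o@R.T+[.5872,-.0402]
x,y=map(int,pix(s,[[.587,-.04,.1]])[0]); S=12
im=cv2.resize(s['frame'][y-25:y+25,x-33:x+33,::-1],None,fx=S,fy=S,interpolation=cv2.INTER_NEAREST)
for z in(zu,zu+.005):
    p=((pix(s,np.c_[w,0*w[:,0]+z])-[x-33,y-25]+.5)*S).astype(np.int32); cv2.polylines(im,[p],True,(255,0,255),1)
near=np.hypot(C[...,0]-.587,C[...,1]+.04)<.06
m=near&(hsv[...,0]>8)&(hsv[...,0]<32)&(hsv[...,1]>70)&(C[...,2]<zu+.012)&(C[...,2]>zu-.012)
mm=cv2.resize(m[y-25:y+25,x-33:x+33].astype(np.uint8),None,fx=S,fy=S,interpolation=0)
cv2.drawContours(im,cv2.findContours(mm,0,2)[0],-1,(255,255,0),1)
cv2.imwrite('pics/ov.png',im)
E
```

```text
(no output)
```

View pics/ov.png

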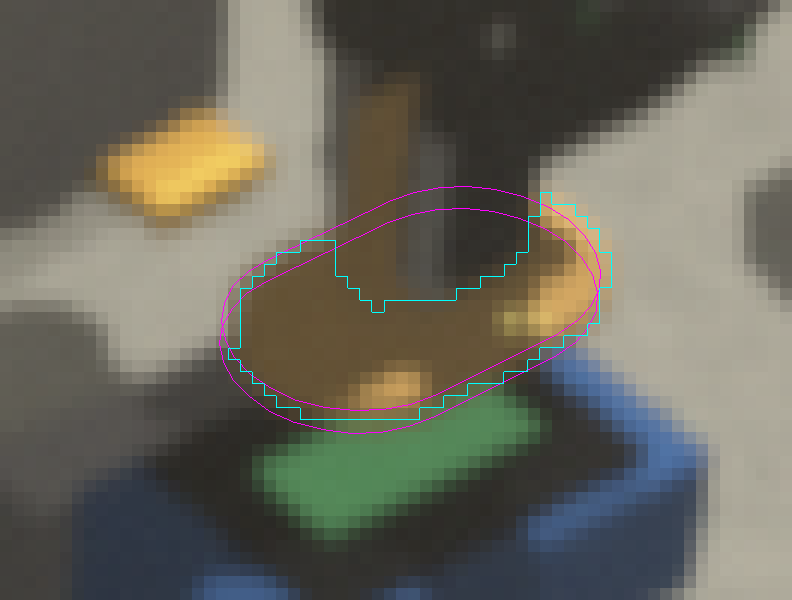

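The overlay shows the mask (cyan) displaced about 10 display px to the right of the nominal outline, roughly 2 mm along +x. I'll refit with this wider colour mask.

```bash
sed -i 's/hsv\[...,0\]>12/hsv[...,0]>8/; s/hsv\[...,1\]>100/hsv[...,1]>70/' fit.py; sed -i 's/zu-.012)$/zu-.012)/; s/np.argwhere(m)\[:,::-1\].astype(np.float32)/(np.argwhere(m)[:,None,::-1]+np.array([[-.5,-.5],[.5,-.5],[-.5,.5],[.5,.5]])).reshape(-1,2).astype(np.float32)/' fit.py
python3 - <<'E'
from fit import *
e=current_ee_pos(); print(fit(e[2]-.187,[.5872,-.0402],np.radians(-4.9)))
E
```

```text
([np.float64(0.5890553311072162), np.float64(-0.04081587675419712)], np.float64(-7.32812139535647), np.float64(0.08710259421368682))
```

```bash
python3 - <<'E'
from fit import *
robot.servo_line([.5857,-.0400,.2650],feed=.05); robot.wait(.4); e=current_ee_pos(); print(e,current_time(),current_grip_width(),current_force(),current_dq())
print(fit(e[2]-.1877,[.5872,-.0402],np.radians(-4.9)))
s=snap('side');C=cloud(s);hsv=cv2.cvtColor(s['frame'],cv2.COLOR_RGB2HSV)
x,y=map(int,pix(s,[[.587,-.04,.08]])[0]); cv2.imwrite('pics/end.png',cv2.resize(s['frame'][y-75:y+75,x-100:x+100,::-1],(800,600),interpolation=cv2.INTER_CUBIC))
P=C[(hsv[...,0]>8)&(hsv[...,0]<32)&(hsv[...,1]>70)&(np.hypot(C[...,0]-.587,C[...,1]+.04)<.05)&(C[...,2]<.095)&(C[...,2]>.07)]
print(np.percentile(P[:,2],[10,50,90]))
E
```

```text
[ 0.58576877 -0.04000301  0.26519865] 29.3917 0.011377231272210634 [ 0.59682829 -0.63460568 -1.2663373 ] [-0.00037156  0.00084719  0.00244932  0.00072753 -0.00089637 -0.00224825]
([np.float64(0.5848130956237603), np.float64(-0.04120727972748965)], np.float64(-9.973237628960256), np.float64(0.07042854333380133))
[0.08088389 0.08316343 0.085158  ]
```

View pics/end.png

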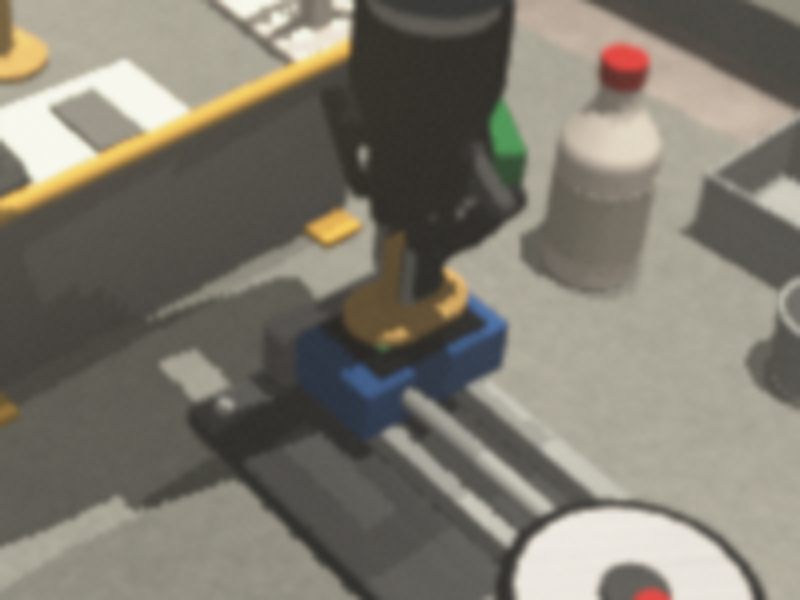

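The plate sits level at crop (405,305) over the pad with a visible gap. The two fits disagree by about ±1 mm in x, so I'll centre on their mean and hand in.

```bash
python3 - <<'E'
from m import *
robot.servo_line([.5867,-.0401,.2653],feed=.02); robot.wait(.5); print(current_ee_pos(),current_time(),current_grip_width()); print(workorder.job_done())
E
```

```text
[ 0.58668366 -0.04010766  0.26528847] 30.2417 0.011542630008021627
the job is handed in; nothing more can be done
None
```

I wound the carriage fully up to its stop and handed the job in at about 30 s, with the gold plate held level about 10 mm above the scan window. It is centred to within about 1–2 mm by camera; its alignment with the window rests on the keel sitting flush in the grip, as the camera yaw fits (2–5° off) looked unreliable.

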